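# Bring the refilled canister round to the cook on the seasoning carousel

## Robot

A 7-joint arm with a two-finger parallel gripper is mounted at the origin on the work surface. World frame = base frame: x ahead of the robot, y to its left, z up, the work surface at z = 0. Lengths are in m, angles in rad, forces in N, time in s.
With the tool pointing down it reaches from about 0.4 to 0.85 m from the base axis. Payload 10.4 kg.
Tool frame: the origin (TCP) lies midway between the tips of the shut fingers; the grasp point (between the pads) lies 19 mm behind it; z points along the fingers, y is the line along which they close (so a half turn about z gives the same grasp; the last joint's range is limited). The gripper opens to 85 mm and grips with 20 to 120 N. Pads are 22 mm wide; open, the fingers measure 114 mm over their backs; the gripper's body (76 mm by 85 mm) begins 54 mm behind the grasp point. The pads swing forward as they close: fully open they stand 13 mm farther back than shut.
Start: joints at [-1.153, 0.332, -0.065, 1.46, 0.022, 1.35, -0.088], TCP at [0.267, 0.565, 0.231] pointing down, gripper open.
Joint ranges: [-2.6, 2.6], [-0.5, 2.12], [-1.47, 1.34], [0.16, 2.42], [-1.27, 4.41], [0.06, 2.06], [-2.6, 2.6]. Speed limits (rad/s): [2.22, 2.22, 2.79, 2.79, 3.14, 3.14, 3.14].

## Interface

Orientations are given as a rotation vector (axis times angle).
In Python, from cell import status, viewer, bot gives the robot as it stands. The module is installed in compiled form; this text tells all that it offers.
- The arm moves only by the tool drive_tool, never from a script. Its argument "targets" is a list of rows, each a list of 3 entries, a list of its own where there are three numbers: the closure, from -1 (fully open) to 1 (shut), then the shift along the world's x, y, z in mm, then the turn about the world's z in rad. A call has 1 to 12 rows; each row is the pose to reach, as a shift and turn from the pose commanded when the call began; what a row does not reach only later rows make up. A row lasts 1/12 s, in which the tool goes at most 41.7 mm and 7.16 degrees, less where a joint would pass 70% of its speed; a pose out of reach is approached as far as the arm can. A call with a gripper value outside its range is refused whole. The fingers move at their own pace and stop on an object; the grip force is fixed at half the most. Time passes only in rows, so rows that repeat a pose let the fingers close. It gives the time, the measured TCP pose, the force, the opening and the grip force at its end, in the units of the state.
- status.get_obs(): the state, without advancing time (a new reading comes with each control period).
- viewer.get_image(name): name is "scene" or "top" or "wrist"; returns a dict with "pixels" (400x640x3 uint8, blue, green, red), "camera_matrix" (3x3 intrinsics, pixels), "R" (3x3) and "t" (3): a world point X has camera coordinates R X + t. Camera axes: x right, y down, z forward; pixel columns grow to the right and rows downward; lengths in m; the calibration is good to about 2 mm. A picture is of the moment at which its call begins. There is no depth.
- bot.finish_job(): hands the job in; it is judged then, once.
The state is a dict: "t": time; "joint_pos": joint angles; "dq": joint speeds; "tau": joint torques, N m; "ee_pos": TCP position; "orientation": TCP orientation; "wrist_force": force on the tool from outside, world axes, zero at the start; "ft_torque": the same for the moment, N m; "opening": opening from 0.0 (shut) to 1.0 (fully open); "grasp_force": force on a finger pad.
Only numpy, scipy, OpenCV 4.12 (cv2) and the standard library are available. Lean on these libraries where they do the work, as an engineer would, in place of code of your own. Each camera call takes 0.05 s, during which the arm holds its last target. There are 200 camera calls.

## Task

The refilled steel canister with the domed lid and small ball on top stands on the table: set it upright in the empty place on the seasoning carousel, without dropping it, and let go of it. Then turn the carousel smoothly until that canister stands squarely at the front, in line with the middle of the spoon rest, and finish while still holding the carousel still by its round knob, so that the cook can spoon from the canister with one hand. Leave the other jars standing and everything else where it is.

Things in the scene. Friction and masses are not known exactly. Their poses are not given: they have to be found in the camera images.
- canister_center (a point): centre of the canister to be set on the carousel: plain steel cylinder 54 mm across, 66 mm high, with a fixed domed steel lid (rim 57 mm across, 66 to 72 mm up) and a black ball 14 mm across on top; 96 mm high in all, 180 to 370 g; the only one with dome and ball. The point is on its axis, 48 mm above its underside, z up. It stands on the table right of the carousel, near a glass jar and a steel cup.
- canister: the same canister; the origin is the centre of its underside
- base: fixed steel foot of the carousel, a disc 210 mm across under the turntable; origin on the turning axis at table height, z up. Its own -x axis points to the carousel's front, where a spoon rest is joined to it: a steel trough 200 mm long (across), 64 mm wide, 18 mm high, its middle 192 mm from the axis. The front looks to the far side of the table, away from the robot, within 0.4 rad.
- turntable: round wooden tray, 300 mm across, turns freely and endlessly about its vertical axis with light friction (0.05 N m). Origin on the axis at its underside, 20 mm above the table, z up; flat top 8 mm above the origin; lip 3 mm thick, 12 mm above the top; middle post 15 mm thick. Four loose jars up to 75 mm high stand 110 mm from the axis, 72 degrees apart; the fifth place, on its own -x side, is empty.
- knob: round black knob on top of the carousel's post, fixed to the turntable and turning with it: 41 mm in diameter and 38 mm high, higher than all the jars; origin on the axis at its underside, 150 mm above the table
- knob_center (a point): centre of the knob, 19 mm above its underside, 169 mm above the table
- gap (a point): middle of the empty place, on the tray's flat top 28 mm above the table, 110 mm from the axis; it turns with the turntable. The axes of the jars on both sides are 129 mm away.
- jar1: glass jar with steel cap, 58 mm across, 75 mm high, loose on the turntable, next to the gap; origin: centre of the underside, z up
- pot2: white ceramic pot, 62 mm across, 72 mm high, loose on the turntable; origin: centre of the underside, z up
- jar3: glass jar with steel cap, 58 mm across, 75 mm high, loose on the turntable; origin: centre of the underside, z up
- tin4: steel tin, 60 mm across, 70 mm high, loose on the turntable, next to the gap on its other side; origin: centre of the underside, z up
- spare: glass jar with steel cap, 58 mm across, 75 mm high, standing loose on the table near the canister; to be left alone; origin: centre of the underside
- cup: open steel cup, 70 mm across, 72 mm high, standing loose on the table near the canister; to be left alone; origin: centre of the underside
- bowl: open steel bowl, 140 mm across, 60 mm high, on the table to the left of the carousel; to be left alone; origin: centre of the underside
- spoon: steel spoon, 170 mm long, lying in the spoon rest; to be left alone; origin: middle of its length, at its underside
There are look-alikes about, which are no part of the job. What is shaped like the tin4 but purple is not meant. Leave any blue look-alike of the pot2 alone.

How it is judged:
By the outcome, as a careful person would: the job done as asked, in the order asked, and still so for the second after the job is handed in, while the arm keeps its last pose, push and grip.
It also fails if it takes over 64 s, if anything falls off the work surface, if the arm or the gripper's body presses on something with over 40 N, if the wrist force passes 120 N, or if a joint passes its speed limit or range.

## Working session

There is one attempt and no reset: what is moved stays moved. The work goes in short steps, Python scripts to look and compute and a tool call to move; the robot and the scene stay as the last step left them, time stands still between calls to the robot, and variables do not carry over. Pictures are saved under pics/ and viewed, at most 10 in all, crops included, and the job is handed in when it is done.

Besides the shell and the picture viewer there is one more tool, called after "Request:" by a JSON object that holds its "api" and its "payload". drive_tool: Moves the arm, as the interface text tells. Its arguments: {"type":"object","properties":{"targets":{"type":"array"}},"required":["targets"]}

```bash
mkdir -p pics; cat > h.py <<'E'
import numpy as np, cv2
from cell import status, viewer, bot
def grab(n, f):
    im=viewer.get_image(n); cv2.imwrite('pics/'+f,im['pixels']); np.savez('pics/'+f[:-4]+'.npz',**{k:np.array(v) for k,v in im.items()}); return im
def load(f): return dict(np.load('pics/'+f+'.npz'))
def ray(im,u,v,z):
    K,R,t=[np.array(im[k],float) for k in('camera_matrix','R','t')]; t=t.ravel()
    c=-R.T@t; d=R.T@np.linalg.solve(K,[u,v,1.]); return c+d*(z-c[2])/d[2]
def proj(im,X):
    K,R,t=[np.array(im[k],float) for k in('camera_matrix','R','t')]
    p=K@(R@np.array(X,float)+t.ravel()); return p[:2]/p[2]
E
python3 - <<'E'
from h import *
for n in('scene','top'):
    im=grab(n,n+'0.png'); print(n,-np.array(im['R']).T@np.array(im['t']).ravel())
print(status.get_obs())
E
```

```text
scene [1.62029957 0.63189386 0.85067654]
top [0.53210807 0.0624659  1.41052739]
{'t': 0.1, 'joint_pos': array([-1.15260244,  0.33282733, -0.06469372,  1.46084141,  0.02162541,
        1.34990925, -0.08845657]), 'dq': array([-0.00052958, -0.00246309,  0.00031613, -0.0024577 ,  0.00065417,
        0.00168745, -0.00047866]), 'tau': array([ 1.44906298e-03, -6.26749349e+01,  4.92742471e-02, -3.92430961e+01,
        1.63552060e-02,  6.97727999e-03,  4.85003875e-05]), 'ee_pos': array([0.26653309, 0.56495147, 0.23059144]), 'orientation': array([-6.86666942e-01, -3.06542653e+00,  2.00065979e-03]), 'wrist_force': array([-0.91266627, -1.06371508,  0.20333337]), 'ft_torque': array([-0.04144355,  0.04434618, -0.00263922]), 'grasp_force': 0.0, 'opening': 0.9957632681149724}
```

View pics/top0.png

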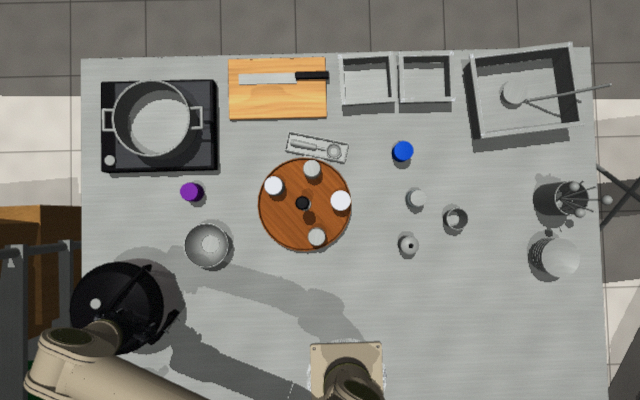

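View pics/scene0.png

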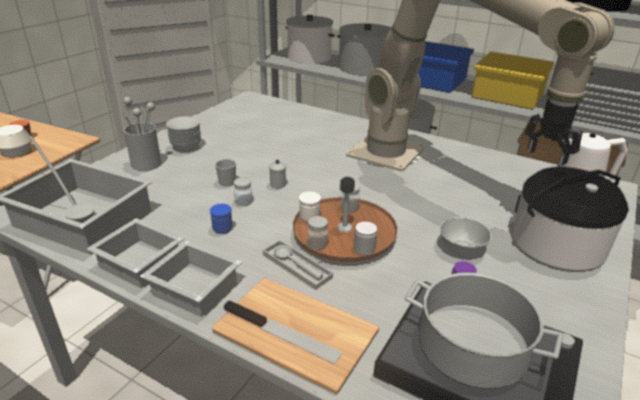

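The top view shows the carousel with its knob at (302,203), jars at (312,168), (341,200), (316,237) and (273,185), and the gap at the lower left, about (277,228). The spoon rest is at (317,148).

Candidates for the canister:
- (408,243): has the black ball on top. This is my choice by the description.
- (415,199): glass spare jar.
- (455,219): open cup.
- Look-alikes: purple tin (192,192) and blue pot (403,152).

I'll check the choice in a crop.

```bash
python3 - <<'E'
from h import *
t=load('top0'); s=load('scene0')
a=cv2.resize(t['pixels'][125:265,245:445],None,fx=4,fy=4,interpolation=cv2.INTER_CUBIC)[:560]
b=cv2.resize(s['pixels'][150:220,230:310],None,fx=3,fy=3,interpolation=cv2.INTER_CUBIC)
a[:b.shape[0],-b.shape[1]:]=b   # inset hides blue pot
cv2.imwrite('pics/crop0.png',a)
im=t['pixels'].astype(int); B,G,R=im[...,0],im[...,1],im[...,2]
# tray: brown
m=((R-B>35)).astype(np.uint8); m[:130]=0;m[270:]=0;m[:,:245]=0;m[:,365:]=0
c=max(cv2.findContours(m,cv2.RETR_EXTERNAL,cv2.CHAIN_APPROX_NONE)[0],key=cv2.contourArea)
h=cv2.convexHull(c)[:,0]; P=np.array([ray(t,u,v,.038)[:2] for u,v in h.astype(float)])
A=np.c_[2*P,np.ones(len(P))]; x=np.linalg.lstsq(A,(P**2).sum(1),rcond=None)[0]
print('tray',x[:2],'r',np.sqrt(x[2]+x[0]**2+x[1]**2))
def blob(mask,box,z,name):
    x0,y0,x1,y1=box; n=mask[y0:y1,x0:x1].astype(np.uint8); M=cv2.moments(n,True)
    u,v=M['m10']/M['m00']+x0,M['m01']/M['m00']+y0; print(name,n.sum(),(round(u,1),round(v,1)),ray(t,u,v,z).round(4))
mx=im.max(2)
blob(mx<60,(292,193,312,213),.188,'knob')
blob(mx<80,(402,236,416,252),.089,'ball')
for n,b,z in(('a',(300,156,324,180),.1),('b',(328,188,354,213),.1),('c',(306,227,327,249),.1),('d',(262,174,286,197),.1)):
    blob((R-B<25)&(mx>120),b,z,n)
E
```

```text
tray [0.56569672 0.12038374] r 0.14943774417282163
knob 149 (302.0, 202.7) [0.5648 0.1198 0.188 ]
ball 21 (408.3, 243.0) [ 0.4351 -0.1982  0.089 ]
a 268 (311.9, 166.0) [0.6786 0.0909 0.1   ]
b 394 (342.4, 199.8) [5.727e-01 4.000e-04 1.000e-01]
c 231 (316.1, 236.4) [0.4639 0.0838 0.1   ]
d 302 (271.9, 184.2) [0.6261 0.2141 0.1   ]
```

View pics/crop0.png

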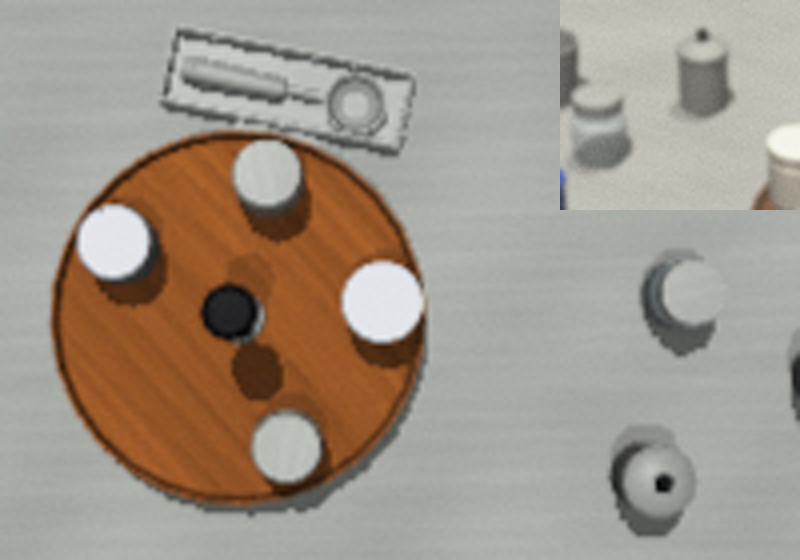

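The crop confirms it: dome and black ball at full-image pixel (408,243), which puts the canister at (0.435,-0.198). The carousel axis is at (0.565,0.120), the gap is at about 128.5°, and the fitted tray radius of 149 mm matches the given size. Now I'll move toward the canister.

Request:
{"api": "drive_tool", "payload": {"targets": [[-1,[180,-440,10],0],[-1,[180,-440,10],0],[-1,[180,-440,10],0],[-1,[180,-440,10],0],[-1,[180,-440,10],0],[-1,[180,-440,10],0],[-1,[180,-440,10],0],[-1,[180,-440,10],0],[-1,[180,-440,10],0],[-1,[180,-440,10],0],[-1,[180,-440,10],0],[-1,[180,-440,10],0]]}}

```text
t: 1.1
ee_pos: [0.4481, 0.1196, 0.2415]
orientation: [0.696, 3.063, -0.001]
wrist_force: [0.6, -0.6, 0.3]
opening: 0.999
grasp_force: 0.0
```

```bash
python3 - <<'E'
from h import *
t=load('top0')
ax=np.array([.565,.120])
# rest corners (from crop /4 + offset), top edge z=.018
c=[(178,30),(415,75),(400,155),(163,105)]
P=np.array([ray(t,245+u/4,125+v/4,.018)[:2] for u,v in c]); m=P.mean(0)
print(P,m,np.linalg.norm(m-ax),np.degrees(np.arctan2(*(m-ax)[::-1])))
for i,j in((0,1),(3,2)):
    d=P[i]-P[j]; print(np.linalg.norm(d),np.degrees(np.arctan2(d[1],d[0]))-90)
for n,q in dict(a=(.6786,.0909),b=(.5727,.0004),c=(.4639,.0838),d=(.6261,.2141)).items():
    d=np.array(q)-ax; print(n,np.linalg.norm(d),np.degrees(np.arctan2(d[1],d[0])))
E
```

```text
[[ 0.79907319  0.16248432]
 [ 0.75722535 -0.02935346]
 [ 0.69219108 -0.01520818]
 [ 0.73807142  0.17615557]] [0.74664026 0.07351956] 0.18749297517827074 -14.353572776328564
0.19634912124524448 -12.30582664775254
0.19678692010535498 -13.482438581379512
a 0.11726794105807438 -14.368045720771617
b 0.1198476115740318 -86.3163088536197
c 0.10738552043921001 -160.29951815135377
d 0.11219634575154401 57.00396359448875
```

Request:
{"api": "drive_tool", "payload": {"targets": [[-1,[-13,-318,-40],0],[-1,[-13,-318,-40],0],[-1,[-13,-318,-40],0],[-1,[-13,-318,-40],0],[-1,[-13,-318,-40],0],[-1,[-13,-318,-40],0],[-1,[-13,-318,-40],0],[-1,[-13,-318,-40],0],[-1,[-13,-318,-40],0],[-1,[-13,-318,-40],0],[-1,[-13,-318,-40],0]]}}

```text
t: 2.02
ee_pos: [0.4336, -0.192, 0.2011]
orientation: [-0.686, -3.065, -0.0]
wrist_force: [0.1, 1.2, -0.2]
opening: 0.996
grasp_force: 0.0
```

```bash
python3 - <<'E'
from h import *
im=grab('wrist','w1.png'); o=status.get_obs(); print(o['ee_pos'],o['joint_pos'])
print(-np.array(im['R']).T@np.array(im['t']).ravel(), proj(im,[.435,-.198,.089]),proj(im,o['ee_pos']))
E
```

```text
[ 0.4338509  -0.19150686  0.20120914] [-0.36554267 -0.01092658  0.69148237  1.91676884  0.007019    1.23372468
  1.45521028]
[ 0.37208703 -0.16346208  0.34321362] [307.63927942 197.69880235] [314.63889707 250.71558625]
```

View pics/w1.png

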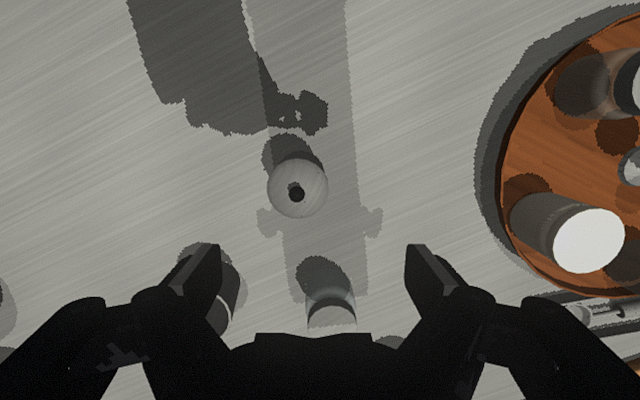

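The ball is at (296,193) in the wrist view, with the canister dome around it centred at about (297,188). The spare is at (330,300), and nothing stands between the fingers.

```bash
python3 - <<'E'
from h import *
im=load('w1'); p=im['pixels'].max(2)[178:206,282:312]<70
M=cv2.moments(p.astype(np.uint8),True); u,v=M['m10']/M['m00']+282,M['m01']/M['m00']+178
print(u,v,ray(im,u,v,.089),'rim',ray(im,297,188,.069))
E
```

```text
295.5843621399177 191.98765432098764 [ 0.42601801 -0.20515905  0.089     ] rim [ 0.42740646 -0.20559438  0.069     ]
```

The wrist view gives (0.4265,-0.2055). The first top-view mask had included some shadow: the crop pixel, (411,245), gives the same point as the wrist view. Now I'll align and go down.

Request:
{"api": "drive_tool", "payload": {"targets": [[-1,[-7,-13,-10],0],[-1,[-7,-13,-35],0],[-1,[-7,-13,-65],0],[-1,[-7,-13,-95],0],[-1,[-7,-13,-120],0],[-1,[-7,-13,-140],0],[-1,[-7,-13,-155],0],[-1,[-7,-13,-165],0],[-1,[-7,-13,-170],0],[-1,[-7,-13,-172],0],[-1,[-7,-13,-172],0]]}}

```text
t: 2.98
ee_pos: [0.427, -0.2054, 0.0296]
orientation: [0.686, 3.066, 0.0]
wrist_force: [-0.0, 0.5, 0.3]
opening: 1.002
grasp_force: 0.0
```

Request:
{"api": "drive_tool", "payload": {"targets": [[0.0,[0,0,0],0],[0.2,[0,0,0],0],[0.5,[0,0,0],0],[1,[0,0,0],0],[1,[0,0,0],0],[1,[0,0,0],0],[1,[0,0,0],0],[1,[0,0,0],0],[1,[0,0,0],0]]}}

```text
t: 3.73
ee_pos: [0.4276, -0.2059, 0.0304]
orientation: [0.686, 3.064, 0.001]
wrist_force: [-1.4, 0.6, 7.7]
opening: 0.64
grasp_force: 61.5
```

Request:
{"api": "drive_tool", "payload": {"targets": [[1,[0,0,3],0],[1,[0,0,8],0],[1,[0,0,18],0],[1,[0,0,35],0],[1,[0,0,58],0],[1,[0,0,85],0],[1,[0,0,112],0],[1,[0,0,139],0],[1,[0,0,165],0],[1,[0,0,187],0],[1,[0,0,203],0],[1,[0,0,211],0]]}}

```text
t: 4.73
ee_pos: [0.4271, -0.2063, 0.2431]
orientation: [0.687, 3.062, 0.001]
wrist_force: [0.4, 0.5, -2.5]
opening: 0.642
grasp_force: 63.8
```

Request:
{"api": "drive_tool", "payload": {"targets": [[1,[1,6,4],0],[1,[3,18,4],0],[1,[7,36,4],0],[1,[12,60,4],0],[1,[17,88,4],0],[1,[22,117,4],0],[1,[27,146,4],0],[1,[31,174,4],0],[1,[35,199,4],0],[1,[38,220,4],0],[1,[40,235,4],0],[1,[41,242,4],0]]}}

```text
t: 5.73
ee_pos: [0.467, 0.0388, 0.2433]
orientation: [-0.682, -3.065, 0.001]
wrist_force: [0.6, 0.1, -3.1]
opening: 0.642
grasp_force: 63.8
```

Request:
{"api": "drive_tool", "payload": {"targets": [[1,[1,5,0],0],[1,[3,16,0],0],[1,[6,33,0],0],[1,[9,55,0],0],[1,[13,79,0],0],[1,[17,103,0],0],[1,[21,125,0],0],[1,[24,144,0],0],[1,[26,157,0],0],[1,[27,166,0],0],[1,[28,170,0],0],[1,[28,170,0],0]]}}

```text
t: 6.73
ee_pos: [0.4957, 0.2064, 0.2442]
orientation: [-0.687, -3.066, 0.001]
wrist_force: [-0.2, 0.3, -1.9]
opening: 0.642
grasp_force: 63.8
```

```bash
python3 - <<'E'
from h import *
im=grab('top','t2.png'); w=grab('wrist','w2.png'); o=status.get_obs(); print(o['ee_pos'])
cv2.imwrite('pics/m2.png',np.hstack([cv2.resize(w['pixels'],(500,312)),cv2.resize(im['pixels'][125:265,245:375],(290,312))]))
print('gap',proj(w,[.4958,.2055,.028]),'axis28',proj(w,[.565,.12,.028]))
E
```

```text
[0.49583944 0.20506048 0.24435998]
gap [313.27308569 170.63472509] axis28 [275.63103775 247.48305476]
```

View pics/m2.png

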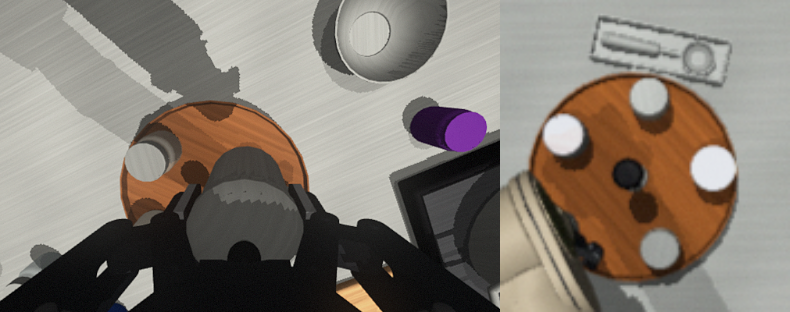

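The montage shows the canister held upright over the gap. Its neighbours are clear of it and the carousel is unmoved. Lowering now.

Request:
{"api": "drive_tool", "payload": {"targets": [[1,[0,0,-5],0],[1,[0,0,-18],0],[1,[0,0,-38],0],[1,[0,0,-64],0],[1,[0,0,-92],0],[1,[0,0,-119],0],[1,[0,0,-142],0],[1,[0,0,-159],0],[1,[0,0,-170],0],[1,[0,0,-176],0],[1,[0,0,-179],0],[1,[0,0,-179],0]]}}

```text
t: 7.83
ee_pos: [0.4959, 0.2061, 0.0655]
orientation: [0.687, 3.065, 0.0]
wrist_force: [-0.2, -0.2, -2.2]
opening: 0.639
grasp_force: 63.8
```

Request:
{"api": "drive_tool", "payload": {"targets": [[1,[0,0,-1],0],[1,[0,0,-2],0],[1,[0,0,-3],0],[1,[0,0,-4],0],[1,[0,0,-4],0]]}}

```text
t: 8.25
ee_pos: [0.4957, 0.2064, 0.0614]
orientation: [0.687, 3.065, 0.0]
wrist_force: [0.7, 0.2, -2.6]
opening: 0.64
grasp_force: 63.8
```

Request:
{"api": "drive_tool", "payload": {"targets": [[1,[0,0,-1],0],[1,[0,0,-1.5],0],[1,[0,0,-2],0],[1,[0,0,-2],0]]}}

```text
t: 8.58
ee_pos: [0.4956, 0.2062, 0.0592]
orientation: [-0.687, -3.065, 0.0]
wrist_force: [-0.1, -0.0, -2.1]
opening: 0.639
grasp_force: 63.8
```

Request:
{"api": "drive_tool", "payload": {"targets": [[1,[0,0,-0.5],0],[1,[0,0,-1],0],[1,[0,0,-1],0]]}}

```text
t: 8.83
ee_pos: [0.4958, 0.2063, 0.0585]
orientation: [0.687, 3.065, 0.0]
wrist_force: [-0.4, -0.0, -0.7]
opening: 0.639
grasp_force: 63.8
```

Request:
{"api": "drive_tool", "payload": {"targets": [[1,[0,0,-0.5],0],[1,[0,0,-1],0],[1,[0,0,-1],0],[1,[0,0,-1],0]]}}

```text
t: 9.17
ee_pos: [0.4965, 0.2068, 0.0584]
orientation: [0.686, 3.064, 0.003]
wrist_force: [-1.5, 0.2, 7.0]
opening: 0.641
grasp_force: 63.5
```

Touchdown. Releasing gently.

Request:
{"api": "drive_tool", "payload": {"targets": [[-0.2,[0,0,0],0],[-0.3,[0,0,0],0],[-0.5,[0,0,0],0],[-0.8,[0,0,0],0],[-1,[0,0,0],0],[-1,[0,0,0],0],[-1,[0,0,0],0],[-1,[0,0,0],0],[-1,[0,0,0],0]]}}

```text
t: 9.92
ee_pos: [0.4956, 0.2062, 0.0573]
orientation: [-0.687, -3.066, 0.0]
wrist_force: [-0.1, 0.3, -0.9]
opening: 1.0
grasp_force: 0.0
```

Request:
{"api": "drive_tool", "payload": {"targets": [[-1,[0,0,4],0],[-1,[0,0,14],0],[-1,[0,0,32],0],[-1,[0,0,58],0],[-1,[0,0,88],0],[-1,[0,0,118],0],[-1,[0,0,145],0],[-1,[0,0,165],0],[-1,[0,0,177],0],[-1,[0,0,182],0]]}}

```text
t: 10.75
ee_pos: [0.4963, 0.2066, 0.2418]
orientation: [0.686, 3.063, 0.004]
wrist_force: [0.4, 0.3, 1.1]
opening: 1.002
grasp_force: 0.0
```

```bash
python3 - <<'E'
from h import *
im=grab('wrist','w3.png'); s=grab('scene','s3.png'); o=status.get_obs(); print(o['ee_pos'],o['joint_pos'])
cv2.imwrite('pics/m3.png',np.hstack([im['pixels'][:,100:540],cv2.resize(s['pixels'][150:290,260:420],(320,280))[:,:].copy() if 0 else cv2.copyMakeBorder(cv2.resize(s['pixels'][150:290,260:420],(320,280)),0,120,0,0,0)]))
print('knob pred',proj(im,[.565,.12,.169]))
E
```

```text
[0.49575147 0.20635264 0.23973136] [-0.75315218  0.12754926  0.30066324  1.69900486 -0.03911955  1.32004624
  0.68494878]
knob pred [253.31706065 322.20074796]
```

View pics/m3.png

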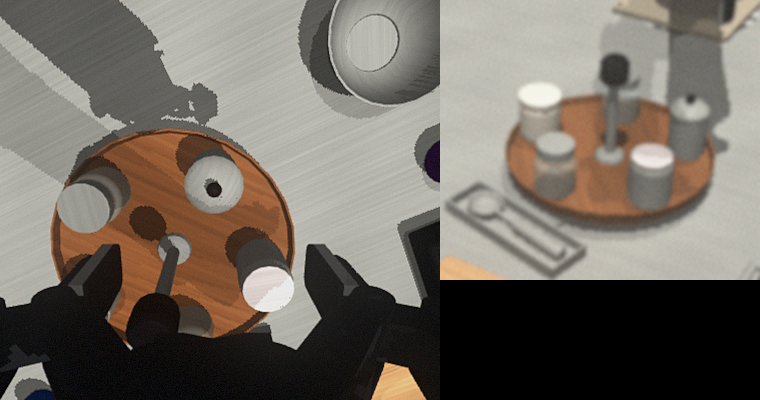

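The left half shows the canister standing upright in the gap, ball at wrist pixel (313,189), with the knob at about (256,318) near its predicted (253,322). The scene view agrees, and all the jars are standing. Next I'll go to the knob and measure the canister angle meanwhile.

Request:
{"api": "drive_tool", "payload": {"targets": [[-1,[10,-12,0],0],[-1,[30,-37,0],0],[-1,[50,-62,0],0],[-1,[64,-80,0],0],[-1,[69,-86,0],0],[-1,[69,-86,-5],0],[-1,[69,-86,-25],0],[-1,[69,-86,-50],0],[-1,[69,-86,-72],0],[-1,[69,-86,-86],0],[-1,[69,-86,-93],0],[-1,[69,-86,-93],0]]}}

```text
t: 11.85
ee_pos: [0.5627, 0.1213, 0.144]
orientation: [-0.683, -3.063, 0.003]
wrist_force: [-0.3, -0.6, 0.5]
opening: 1.002
grasp_force: 0.0
```

```bash
python3 - <<'E'
from h import *
im=load('w3'); p=(im['pixels'].max(2)[178:202,300:328]<60).astype(np.uint8)
M=cv2.moments(p,True); u,v=M['m10']/M['m00']+300,M['m01']/M['m00']+178
q=ray(im,u,v,.117); d=q[:2]-[.565,.12]; print(u,v,M['m00'],q,np.linalg.norm(d),np.degrees(np.arctan2(d[1],d[0])))
o=status.get_obs(); print(o['ee_pos'],o['joint_pos'],o['wrist_force'])
E
```

```text
313.52906976744185 189.26162790697674 172.0 [0.49638371 0.2071146  0.117     ] 0.1108925124751231 128.22592960149177
[0.56273718 0.12133151 0.14395304] [-0.6030943   0.29790882  0.37121181  1.72066727 -0.11715154  1.14880834
  0.93340015] [-0.30473263 -0.60212527  0.54774682]
```

Request:
{"api": "drive_tool", "payload": {"targets": [[-1,[0,0,0],0],[0,[0,0,0],0],[0.3,[0,0,0],0],[0.6,[0,0,0],0],[1,[0,0,0],0],[1,[0,0,0],0],[1,[0,0,0],0],[1,[0,0,0],0],[1,[0,0,0],0],[1,[0,0,0],0]]}}

```text
t: 12.68
ee_pos: [0.5651, 0.1206, 0.1474]
orientation: [0.686, 3.065, 0.002]
wrist_force: [-2.0, -0.9, 5.7]
opening: 0.457
grasp_force: 60.2
```

The knob is gripped (60 N). Now turning smoothly clockwise.

Request:
{"api": "drive_tool", "payload": {"targets": [[1,[0,0,0],-0.01],[1,[0,0,0],-0.03],[1,[0,0,0],-0.06],[1,[0,0,0],-0.1],[1,[0,0,0],-0.15],[1,[0,0,0],-0.2],[1,[0,0,0],-0.25],[1,[0,0,0],-0.3],[1,[0,0,0],-0.35],[1,[0,0,0],-0.4],[1,[0,0,0],-0.45],[1,[0,0,0],-0.5]]}}

```text
t: 13.68
ee_pos: [0.5655, 0.1211, 0.1473]
orientation: [1.426, 2.798, 0.004]
wrist_force: [1.2, 2.1, 2.7]
opening: 0.458
grasp_force: 60.0
```

Request:
{"api": "drive_tool", "payload": {"targets": [[1,[0,0,0],-0.05],[1,[0,0,0],-0.1],[1,[0,0,0],-0.15],[1,[0,0,0],-0.2],[1,[0,0,0],-0.25],[1,[0,0,0],-0.3],[1,[0,0,0],-0.35],[1,[0,0,0],-0.4],[1,[0,0,0],-0.45],[1,[0,0,0],-0.5],[1,[0,0,0],-0.55],[1,[0,0,0],-0.6]]}}

```text
t: 14.68
ee_pos: [0.5664, 0.1214, 0.1474]
orientation: [2.188, 2.251, 0.007]
wrist_force: [6.9, 3.2, -1.3]
opening: 0.466
grasp_force: 60.2
```

Request:
{"api": "drive_tool", "payload": {"targets": [[1,[0,0,0],-0.05],[1,[0,0,0],-0.1],[1,[0,0,0],-0.15],[1,[0,0,0],-0.2],[1,[0,0,0],-0.25],[1,[0,0,0],-0.3],[1,[0,0,0],-0.35],[1,[0,0,0],-0.4],[1,[0,0,0],-0.45],[1,[0,0,0],-0.5],[1,[0,0,0],-0.55],[1,[0,0,0],-0.6]]}}

```text
t: 15.68
ee_pos: [0.5672, 0.1212, 0.1474]
orientation: [2.756, 1.504, 0.01]
wrist_force: [13.0, 2.8, -3.1]
opening: 0.463
grasp_force: 60.7
```

Request:
{"api": "drive_tool", "payload": {"targets": [[1,[0,0,0],-0.05],[1,[0,0,0],-0.1],[1,[0,0,0],-0.15],[1,[0,0,0],-0.2],[1,[0,0,0],-0.25],[1,[0,0,0],-0.3],[1,[0,0,0],-0.35],[1,[0,0,0],-0.4],[1,[0,0,0],-0.44],[1,[0,0,0],-0.47],[1,[0,0,0],-0.49],[1,[0,0,0],-0.5]]}}

```text
t: 16.68
ee_pos: [0.5677, 0.1206, 0.1474]
orientation: [3.043, 0.776, 0.011]
wrist_force: [15.0, 1.7, -5.9]
opening: 0.457
grasp_force: 60.9
```

```bash
python3 - <<'E'
from h import *
t=grab('top','t4.png'); s=grab('scene','s4.png'); o=status.get_obs(); print(o['ee_pos'],o['joint_pos'],o['wrist_force'],o['orientation'])
T=cv2.resize(t['pixels'][125:265,245:375],None,fx=3.5,fy=3.5,interpolation=cv2.INTER_CUBIC)
S=cv2.resize(s['pixels'][160:300,255:410],(340,T.shape[0]))
cv2.imwrite('pics/m4.png',np.hstack([T,S])[:, :800])
E
```

```text
[0.56771028 0.12065728 0.14744149] [-0.88319784  0.34500309  0.72435483  1.72869475 -0.24672167  1.15399625
 -1.15941564] [13.86490904  1.00284207 -5.61461291] [3.04257904 0.77738668 0.01135822]
```

View pics/m4.png

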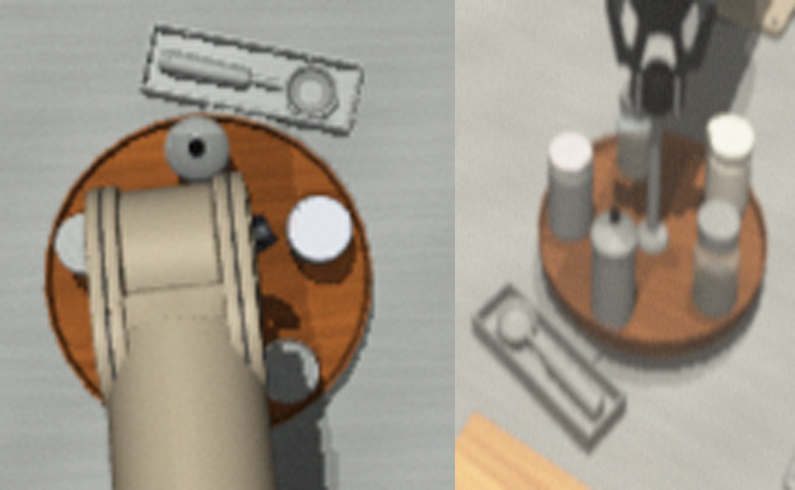

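The montage shows the canister upright near the front, ball at (196,147) in the left panel, with all the jars standing. The rest of the turn is about 15°. I'll measure the remaining angle against the rest in this same view.

```bash
python3 - <<'E'
from h import *
t=load('t4'); px=t['pixels']; mx=px.max(2).astype(int)
q=ray(t,245+196/3.5-.4,125+147/3.5-.4,.117)
p=(mx[160:174,294:308]<60).astype(np.uint8); M=cv2.moments(p,True); u,v=M['m10']/M['m00']+294,M['m01']/M['m00']+160
q2=ray(t,u,v,.117); print(q,u,v,M['m00'],q2)
for ax in((.565,.12),(.567,.1205)):
    for c in(q,q2):
        d=c[:2]-ax; print(ax,np.linalg.norm(d),np.degrees(np.arctan2(d[1],d[0])))
g=cv2.cvtColor(px,cv2.COLOR_BGR2GRAY); r=g[128:166,280:355].astype(int)
bg=np.median(r); m=(r<bg-45).astype(np.uint8); R=px[128:166,280:355].astype(int); m[(R[...,2]-R[...,0])>20]=0
n,l,st,ce=cv2.connectedComponentsWithStats(m,connectivity=8); k=1+np.argmax(st[1:,2]*st[1:,3]); print(bg,st[k])
ys,xs=np.nonzero(l==k); W=np.array([ray(t,x+280,y+128,.012)[:2] for x,y in zip(xs.astype(float),ys.astype(float))])
(cx,cy),(w,h),a=cv2.minAreaRect((W*1000).astype(np.float32)); print('rest mm',cx,cy,w,h,a)
d=np.array([cx,cy])/1000-[.565,.12]; print(np.linalg.norm(d),np.degrees(np.arctan2(d[1],d[0])))
E
```

```text
[0.6757512  0.12447642 0.117     ] 300.5 167.0 16.0 [0.67454925 0.12480849 0.117     ]
(0.565, 0.12) 0.11084163317564652 2.314560598797561
(0.565, 0.12) 0.10965473420339013 2.513293054004872
(0.567, 0.1205) 0.10882387793053624 2.094050953166057
(0.567, 0.1205) 0.1076355202819111 2.2940771682092835
168.0 [ 8  5 59 12 90]
rest mm 778.3008422851562 73.09541320800781 191.821533203125 15.626591682434082 80.93948364257812
0.21839709151379436 -12.401884566538973
```

Request:
{"api": "drive_tool", "payload": {"targets": [[1,[0,0,0],-0.01],[1,[0,0,0],-0.03],[1,[0,0,0],-0.06],[1,[0,0,0],-0.1],[1,[0,0,0],-0.14],[1,[0,0,0],-0.18],[1,[0,0,0],-0.22],[1,[0,0,0],-0.245],[1,[0,0,0],-0.26],[1,[0,0,0],-0.27],[1,[0,0,0],-0.27],[1,[0,0,0],-0.27]]}}

```text
t: 17.78
ee_pos: [0.5678, 0.1203, 0.1474]
orientation: [3.12, 0.361, 0.012]
wrist_force: [15.3, 0.2, -6.2]
opening: 0.457
grasp_force: 60.9
```

```bash
python3 - <<'E'
from h import *
t=grab('top','t5.png'); s=grab('scene','s5.png'); o=status.get_obs(); print(o['joint_pos'],o['wrist_force'])
T=cv2.resize(t['pixels'][128:178,280:355],None,fx=8,fy=8,interpolation=cv2.INTER_CUBIC)
S=cv2.resize(s['pixels'][205:290,260:335],None,fx=7,fy=7,interpolation=cv2.INTER_CUBIC)
cv2.imwrite('pics/c5t.png',T); cv2.imwrite('pics/c5s.png',S); print(T.shape,S.shape)
E
```

```text
[-0.92103058  0.3569059   0.77496618  1.73035245 -0.26891504  1.15671505
 -1.41032508] [15.34955169  0.77248602 -5.72842475]
(400, 600, 3) (595, 525, 3)
```

View pics/c5t.png

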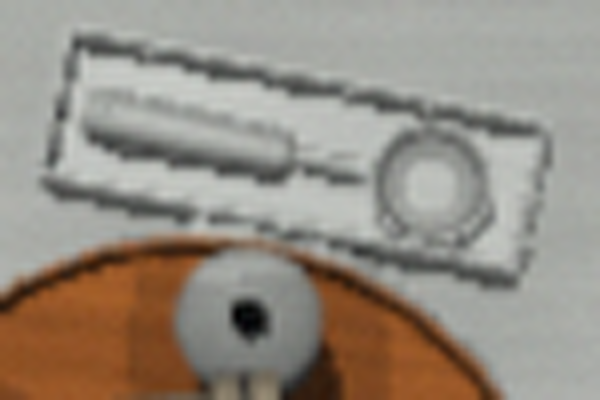

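View pics/c5s.png

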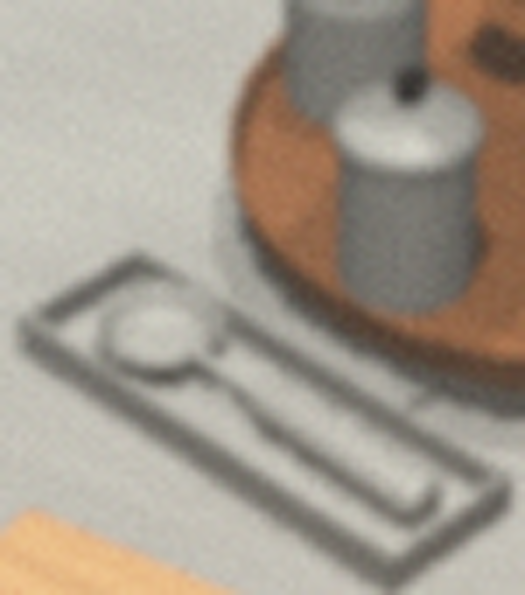

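Top crop: rest corners at (75,38), (548,130), (518,285) and (45,183), ball at (250,318). Scene crop: rest corners at (138,255), (508,480), (390,572) and (22,327), ball at (411,84). The canister stands upright beside the rest's middle.

```bash
python3 - <<'E'
from h import *
ax=np.array([.5655,.1203]); A=lambda d:np.degrees(np.arctan2(d[1],d[0]))
def go(f,k,x0,y0,c,b):
    t=load(f); W=lambda u,v,z:ray(t,x0+(u+.5)/k-.5,y0+(v+.5)/k-.5,z)[:2]
    P=np.array([W(*p,.018) for p in c]); m=P.mean(0); q=W(*b,.117)
    print(f,'ctr',m,np.linalg.norm(m-ax),A(m-ax),'sides',[np.linalg.norm(P[i]-P[i-1]).round(3) for i in range(4)],
      'long',A(P[0]-P[1])-90,A(P[3]-P[2])-90,'short',A(P[0]-P[3]),A(P[1]-P[2]),'can',q,np.linalg.norm(q-ax),A(q-ax))
go('t5',8,280,128,[(75,38),(548,130),(518,285),(45,183)],(250,318))
go('s5',7,260,205,[(22,327),(390,572),(508,480),(138,255)][1::-1]+[(138,255),(508,480)],(411,84))
E
```

```text
t5 ctr [0.74791781 0.07552018] 0.1878336772560581 -13.792212799727888 sides [np.float64(0.061), np.float64(0.196), np.float64(0.065), np.float64(0.197)] long -12.563277432130263 -13.739532689931366 short -13.005795073905825 -12.59981904028201 can [0.67277418 0.09376021] 0.11050841802523934 -13.896031620314718
s5 ctr [0.75991422 0.08053908] 0.1984384495937156 -11.558539617692842 sides [np.float64(0.066), np.float64(0.197), np.float64(0.063), np.float64(0.195)] long -13.391991032974929 -12.428244824841613 short -9.911905368062516 -10.903900773226892 can [0.67332487 0.0939273 ] 0.11100325027256686 -13.744044145784855
```

The front averages about -12.8° and the canister is at -13.8°. I'll trim by +1°, relieve the side load, hold, and check.

Request:
{"api": "drive_tool", "payload": {"targets": [[1,[0.5,0,0],0.005],[1,[1,0,0],0.01],[1,[1.5,0,0],0.016],[1,[2,0,0],0.018],[1,[2,0,0],0.018],[1,[2,0,0],0.018],[1,[2,0,0],0.018],[1,[2,0,0],0.018],[1,[2,0,0],0.018],[1,[2,0,0],0.018]]}}

```text
t: 18.72
ee_pos: [0.5678, 0.1203, 0.1474]
orientation: [-3.117, -0.39, -0.004]
wrist_force: [3.2, -0.1, 3.7]
opening: 0.462
grasp_force: 62.0
```

```bash
python3 - <<'E'
from h import *
o=status.get_obs(); print(o['t'],o['wrist_force'],o['grasp_force'],np.abs(o['dq']).max())
t=grab('top','t6.png'); p=(t['pixels'].max(2)[160:176,304:320]<60).astype(np.uint8); M=cv2.moments(p,True)
q=ray(t,M['m10']/M['m00']+304,M['m01']/M['m00']+160,.117); d=q[:2]-[.5655,.1203]; print(M['m00'],q,np.degrees(np.arctan2(d[1],d[0])))
print(bot.finish_job())
E
```

```text
18.7167 [ 3.21259985 -0.08196529  3.7428456 ] 62.01284826267511 0.0013910324933691207
26.0 [0.66431841 0.08611144 0.117     ] -19.084268832850896
the job is handed in; nothing more can be done
None
```

The job is handed in: the canister stands upright in the gap and the carousel is turned to about -12.8°, the spoon rest's direction to within about 1°. That angle is the measured -13.8° plus the 1° trim. My last check of it read -19°, probably because its mask caught dark arm pixels, so the trim is unconfirmed. The gripper still holds the knob, and the four jars were upright when last seen, just before the final 15° of turn.

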